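# Show the packer the jar without a lid and the lid that fits it

## Task

Press the call button fully down to fetch the packer and let it go, then point at the jar that has no lid: hold the fingertips still a few centimetres above the middle of its mouth for at least two seconds. Then point in the same way at the spare lid of the size that fits that jar, for at least two seconds, and finish while still pointing there. Do not touch or move any jar or lid, and do not bring the fingers down over a wrong one.

Things in the scene. Friction and masses are not known exactly. Their poses are not given: they have to be found in the camera images.
- call_button (a joint): Push button that calls the packer: how far it is pressed, 0 up to 0.008 m fully down; it springs back when let go. Fully down takes about 5 N.
- call_button_top (a point): Centre of the top of the call button's round grey cap (48 mm in diameter), which sits in a round black housing fixed on the bench to the robot's left. Pressed straight down.
- tray: Black open tray fixed on the bench, 125 x 335 x 35 mm (x, y, z), three cells in a row along its y axis, one jar in each. Origin at the centre of its underside, z up.
- jar_open: The white ceramic jar without a lid, open and empty, standing upright in one of the tray's cells (any of the three): 80 mm in diameter, 90 mm tall, walls 4 mm. Origin at the centre of its underside, z up; its mouth is 90 mm above the origin.
- jar_lidded_1: White ceramic jar with its wooden lid on (a bystander), standing in the black tray: 80 mm in diameter, lid 84 mm, 116 mm tall to the top of the lid's knob. Origin at the centre of its underside, z up.
- jar_lidded_2: White ceramic jar with its wooden lid on (a bystander), standing in the black tray: 80 mm in diameter, lid 84 mm, 116 mm tall to the top of the lid's knob. Origin at the centre of its underside, z up.
- lid_board: White board fixed on the bench between the robot and the tray, 120 x 360 x 6 mm, with the three spare lids in a row along its y axis in any order. Origin at the centre of its underside.
- lid_medium: Loose wooden lid lying flat on the white board: a disc 84 mm in diameter and 10 mm thick with a round knob (22 mm diameter, 16 mm high) in the middle, 26 mm tall in all. The middle-sized one: it fits the jars. Origin at the centre of its underside, z up.
- lid_small: Loose wooden lid lying flat on the white board: a disc 52 mm in diameter and 10 mm thick with a round knob (22 mm diameter, 16 mm high) in the middle, 26 mm tall in all. Too small for the jars (a bystander). Origin at the centre of its underside, z up.
- lid_large: Loose wooden lid lying flat on the white board: a disc 114 mm in diameter and 10 mm thick with a round knob (22 mm diameter, 16 mm high) in the middle, 26 mm tall in all. Too large for the jars (a bystander). Origin at the centre of its underside, z up.
Not all that is in view belongs to the job. What is shaped like the lid_medium but blue or yellow is not meant.

How it is judged:
By the outcome, as a careful person would: the job done as asked, in the order asked, and still so for the second after the job is handed in, with the robot touching nothing.
It also fails if it takes over 59 s, if anything falls off the work surface, if the arm or the gripper's body presses on something with over 40 N, if the wrist force passes 120 N, or if a joint passes its speed limit or range.

## Robot

A 6-joint arm with a two-finger parallel gripper is mounted at the origin on the work surface. World frame = base frame: x ahead of the robot, y to its left, z up, the work surface at z = 0. Lengths are in mm, angles in rad, forces in N, time in s.
With the tool pointing down it reaches from about 275 to 1000 mm from the base axis. Payload 8.4 kg.
Tool frame: the origin (TCP) lies at the very end of the fingers, on their centre line; the grasp point (between the pads) lies 19 mm behind it; z points along the fingers, x is the direction in which the jaws open and shut, and the axes are right-handed (so a half turn about z gives the same grasp; the last joint's range is limited). The gripper opens to 85 mm and grips with 20 to 120 N. Pads are 22 mm wide; open, the fingers measure 114 mm over their backs; the gripper's body (76 mm by 85 mm) begins 54 mm behind the grasp point. The pads swing forward as they close: fully open they stand 13 mm farther back than shut.
Start: joints at [-1.238, 0.353, 1.633, -0, 1.155, -0.002], TCP at [205.361, -590.3, 231.281] pointing down, gripper open.
Joint ranges: [-2.63, 2.63], [-0.92, 2.1], [0.06, 2.66], [-1.3, 4.44], [0, 2.69], [-3.02, 3.02]. Speed limits (rad/s): [2.22, 2.22, 2.79, 3.14, 3.14, 3.14].

## Interface

Orientations are given as [roll, pitch, yaw] about the fixed x, y, z axes, in that order (R = Rz(yaw) Ry(pitch) Rx(roll)).
In Python, from rig import r gives the robot as it stands.
- The arm moves only by the tool arm_command, never from a script. Its argument "targets" is a list of rows, each a list of 6 numbers: the shift along the tool's x, y, z in m, then the turn, a rotation vector about the tool's x, y, z in rad. A call has 1 to 20 rows; each row shifts and turns the commanded pose from where the row before left it, along the tool's axes as they then stand; what a row does not reach is not made up. A row lasts 1/12 s, in which the tool goes at most 41.7 mm and 7.16 degrees, less where a joint would pass 70% of its speed; a pose out of reach is approached as far as the arm can. A call is refused whole if a number of a shift passes 0.0417 or a number of a turn 0.125, either way. A call with a gripper value outside its range is refused whole. "fingers" is the finger opening in m, from 0 to 0.0854, set as the call begins (left out, the last holds). The fingers move at their own pace and stop on an object; "squeeze" is the grip in N (left out, the last holds). Time passes only in rows, so rows that do not move let the fingers close. It gives the time, the measured TCP pose, the force and the opening at its end, in the units of the state.
- r.sense(): the state, without advancing time (a new reading comes with each control period).
- r.grab_frame(name): name is "scene" or "top" or "wrist"; returns a dict with "image" (480x640x3 uint8, blue, green, red), "fx", "fy", "cx", "cy" (pixels), "xyz" and "orientation" of the camera in the world. Camera axes: x right, y down, z forward; pixel columns grow to the right and rows downward; lengths in mm; the calibration is good to about 2 mm. A picture is of the moment at which its call begins. There is no depth.
- r.sign_off(): hands the job in, once; it reports no verdict.
The state is a dict: "clock": time; "qpos": joint angles; "qvel": joint speeds; "joint_efforts": joint torques, N m; "eef_pos": TCP position; "tcp_rot": TCP orientation; "contact_force": force on the tool from outside, world axes, zero at the start; "wrist_torque": the same for the moment, N m; "opening": opening from 0.0 (shut) to 1.0 (fully open).
Only numpy, scipy, OpenCV 4.12 (cv2) and the standard library are available. Lean on these libraries where they do the work, as an engineer would, in place of code of your own. Each camera call takes 0.05 s, during which the arm holds its last target.

## Working session

There is one attempt and no reset: what is moved stays moved. The work goes in short steps, Python scripts to look and compute and a tool call to move; the robot and the scene stay as the last step left them, time stands still between calls to the robot, and variables do not carry over. Pictures are saved under pics/ and viewed, and the job is handed in when it is done.

Besides the shell and the picture viewer there is one more tool, called after ">>>" by a JSON object that holds its "name" and its "arguments", one argument or row to a line. arm_command: Moves the arm, as the interface text tells. Its arguments: {"type":"object","properties":{"targets":{"type":"array"},"fingers":{"type":"number"},"squeeze":{"type":"number"}},"required":["targets"]}

```bash
mkdir -p pics; ls
python3 - <<'E'
from rig import r
import cv2
s=r.sense();print(s)
for n in("scene","top","wrist"):
    f=r.grab_frame(n);cv2.imwrite(f"pics/{n}0.png",f["image"]);print(n,{k:v for k,v in f.items() if k!="image"})
E
```

```text
pics
{'clock': 0.0, 'qpos': array([-1.23840864e+00,  3.53636641e-01,  1.63412287e+00, -4.36823750e-06,
        1.15520174e+00, -2.38104359e-03]), 'qvel': array([-6.23637015e-05,  4.82541862e-05,  1.56515804e-04, -9.43537688e-04,
       -1.88754955e-03, -1.75589703e-03]), 'joint_efforts': array([-4.97267156e-04, -6.05256200e+01, -3.42063046e+01,  1.19025794e-04,
        9.44151543e-03,  4.06134041e-05]), 'eef_pos': array([ 205.20097006, -589.85685323,  230.57368936]), 'tcp_rot': array([ 3.14159192e+00,  1.36860418e-03, -1.23602583e+00]), 'contact_force': array([ 0.19262071,  0.50690625, -0.51713807]), 'wrist_torque': array([-0.04593256, -0.02947013, -0.03158432]), 'opening': 1.0001898887229206}
scene {'fx': 455.67940164875534, 'fy': 455.67940164875534, 'cx': 317.3705041830439, 'cy': 235.15887229963602, 'xyz': array([1099.37608065,  280.90651487,  680.70067732]), 'orientation': array([-2.32978077,  0.01515846,  1.98695863])}
top {'fx': 557.7490282516934, 'fy': 557.7490282516934, 'cx': 313.0271641868206, 'cy': 242.69261071050292, 'xyz': array([ 404.4384607 ,   11.82673188, 1112.99327965]), 'orientation': array([-3.06762442, -0.03028963, -1.59049432])}
wrist {'fx': 372.96359030519636, 'fy': 372.96359030519636, 'cx': 324.4979611118978, 'cy': 236.95245341547337, 'xyz': array([ 271.53683561, -568.10805254,  372.91214517]), 'orientation': array([ 2.85974532e+00,  9.00467087e-04, -1.23698958e+00])}
```

View pics/scene0.png

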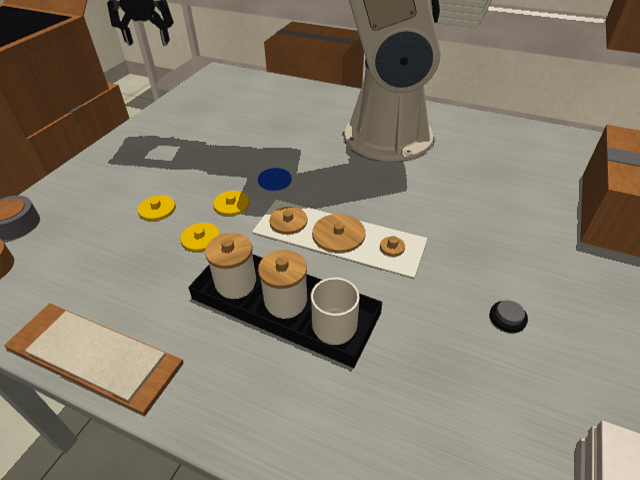

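View pics/top0.png

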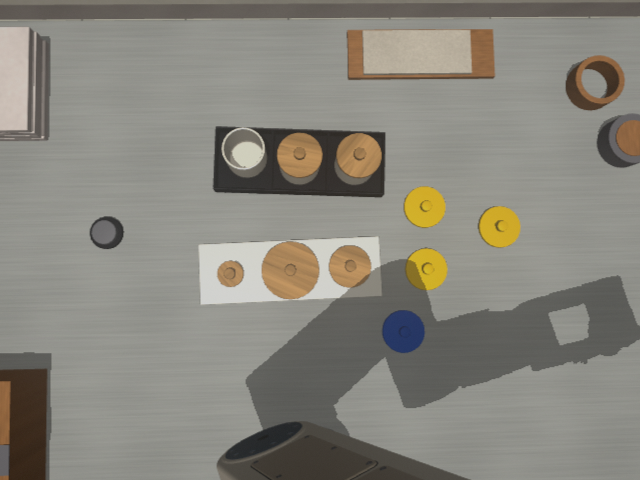

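Top view:
- Button cap at about (104,232).
- Open jar mouth at (244,149). The lidded jars are at (300,154) and (360,153).
- Spare lids, by size: small (230,273), large (290,270), medium (350,266).
- Decoys: yellow lids at (425,207), (500,227), (427,269) and a blue one at (403,331).

The scene view agrees: jar mouth (335,297), medium knob (288,214), cap (511,312). Next I'll measure from both views.

```bash
cat > h.py <<'E'
import numpy as np,cv2
from scipy.spatial.transform import Rotation as R
def ray(f,p):
    d=np.array([(p[0]-f["cx"])/f["fx"],(p[1]-f["cy"])/f["fy"],1.])
    return f["xyz"],R.from_euler("xyz",f["orientation"]).apply(d)
def plane(f,p,z):
    o,d=ray(f,p);return o+d*(z-o[2])/d[2]
def tri(f1,p1,f2,p2):
    o,d=ray(f1,p1);q,e=ray(f2,p2)
    t=np.linalg.lstsq(np.c_[d,-e],q-o,rcond=None)[0]
    a=o+d*t[0];b=q+e*t[1];return (a+b)/2,np.linalg.norm(a-b)
def proj(f,P):
    c=R.from_euler("xyz",f["orientation"]).inv().apply(np.array(P)-f["xyz"])
    return c[0]/c[2]*f["fx"]+f["cx"],c[1]/c[2]*f["fy"]+f["cy"]
E
python3 - <<'E'
from rig import r
from h import *
T=r.grab_frame("top");S=r.grab_frame("scene")
# close crops
def crop(f,c,w,k): 
    x,y=c;return cv2.resize(f["image"][y-w:y+w,x-w:x+w],(260,260),interpolation=cv2.INTER_CUBIC)
a=[crop(T,c,30,4) for c in((106,232),(244,149),(350,266))]
b=[crop(S,c,30,4) for c in((510,315),(335,300),(288,218))]
cv2.imwrite("pics/crops.png",cv2.vconcat([cv2.hconcat(a),cv2.hconcat(b)]))
# wood blobs in top
for n,f in(("T",T),("S",S)):
    hsv=cv2.cvtColor(f["image"],cv2.COLOR_BGR2HSV)
    m=cv2.inRange(hsv,(8,70,50),(20,200,255))
    for c in cv2.findContours(m,cv2.RETR_EXTERNAL,cv2.CHAIN_APPROX_NONE)[0]:
        if 150<cv2.contourArea(c)<4000:
            print(n,"wood",np.round(cv2.fitEllipse(c)[0],1),np.round(cv2.fitEllipse(c)[1],1))
    m=cv2.inRange(hsv,(0,0,60),(179,60,120))
for z in(0,18,25,30): print(z,plane(T,(104,232),z))
print(T["image"][232,85:125].mean(1).astype(int)); print(S["image"][312,485:535].mean(1).astype(int))
E
```

```text
T wood [230.  273.4] [24.7 25.1]
T wood [349.6 266.1] [40.8 41.4]
T wood [289.9 269.9] [56.2 56.6]
T wood [358.6 155.1] [44.5 45.5]
T wood [299.3 154.6] [44.8 45.7]
T wood [629.  137.3] [24.6 37.7]
T wood [594.9  82.4] [49.9 60. ]
T wood [419.6  51.9] [ 57.1 165.5]
S wood [282.1 268.9] [38.5 48.8]
S wood [  5.3 259.5] [13.7 40.8]
S wood [391.9 246. ] [19.5 24.6]
S wood [228.5 250.5] [35.3 47.2]
S wood [338.4 232.9] [38.3 52.8]
S wood [288.  219.9] [27.  37.6]
S wood [  9.9 207.8] [18.7 27. ]
S wood [623.6  26.7] [36.7 60.5]
S wood [386.7  11.8] [28.6 55. ]
0 [514.75546065 390.51726339   0.        ]
18 [512.97134746 384.39285124  18.        ]
25 [512.27752566 382.0111354   25.        ]
30 [511.78193866 380.3099098   30.        ]
[151 150 151 151 120  59  72  97 107 107 108 107 110 109 109 109 110 110
 111 110 111 111 111 111 112 112 113 113 113 112  95  68  57  53  53  54
  50  46  84 129]
[154 153 153 157 140   0  13  19  21  17  22  38  35  46  96 103 103 101
 102 102 101 103 102 101 104 100 101 102 101 100 101 101 100 100 101 102
 102 100 102  78  34 145 159 156 159 156 161 157 157 155]
```

View pics/crops.png

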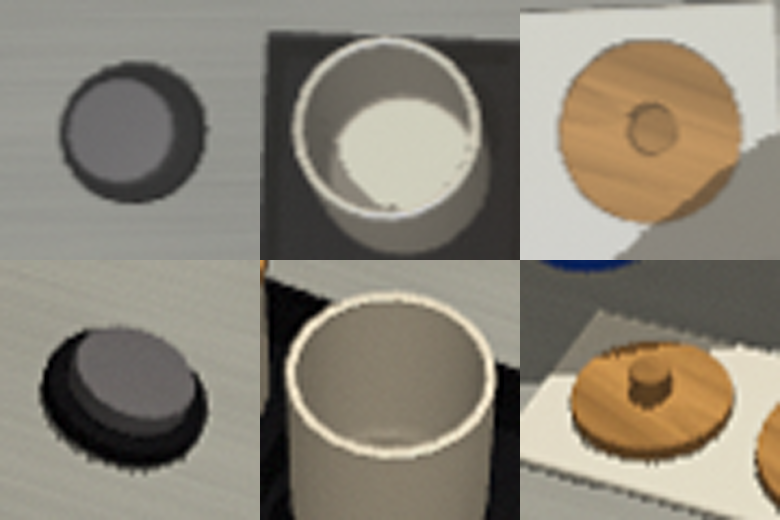

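The crops confirm the choices: a grey cap in a black housing, an empty jar with an open mouth, and a wooden lid of middle size on the board.

Run:
```python
from rig import r
from h import *
T=r.grab_frame("top");S=r.grab_frame("scene")
for n,a,b in(("cap",(103,231.8),(511,310.6)),("mouth",(243.1,148.1),(334.8,296.3)),("knob",(350.2,265.2),(288,213.4)),("lj1 knob",(300,154),(282.5,264.)),("lrg",(290,270),(338.5,228.5)),("small",(230,273),(392,241))):
    print(n,*[np.round(x,1) for x in tri(T,a,S,b)])
print("lid dia at z16 mm:",[np.linalg.norm(plane(T,(x-d/2,270),16)-plane(T,(x+d/2,270),16)).round(1) for x,d in((230,25),(350,41),(290,56.5))])
s=r.sense();print(s["clock"],s["eef_pos"])
```

```text
cap [512.9 385.5  22.4] 1.3
mouth [657.4 106.3  91.3] 1.5
knob [438.5 -93.2  30.6] 1.8
lj1 knob [640.5   1.8 108.6] 2.8
lrg [431.8  23.7  21.9] 1.0
small [428.1 140.2  25.6] 1.4
lid dia at z16 mm: [np.float64(48.7), np.float64(81.0), np.float64(110.9)]
0.35 [ 205.32671638 -590.20020009  231.08910918]
```

```bash
cat >> h.py <<'E'
def delta(s,P):
    return R.from_euler("xyz",s["tcp_rot"]).inv().apply(np.array(P)-s["eef_pos"])
E
python3 - <<'E'
from rig import r
from h import *
s=r.sense();d=delta(s,[512.5,385.5,231]);print(d,d/28,d/30)
E
```

```text
[-8.20592111e+02 -6.10716598e+02  3.73246209e-01] [-2.93068611e+01 -2.18113071e+01  1.33302218e-02] [-2.73530704e+01 -2.03572199e+01  1.24415403e-02]
```

>>> {"name": "arm_command", "arguments": {
  "targets": [
    [-0.012,-0.009,0,0,0,0],
    [-0.027,-0.0204,0,0,0,0],
    [-0.027,-0.0204,0,0,0,0],
    [-0.027,-0.0204,0,0,0,0],
    [-0.027,-0.0204,0,0,0,0],
    [-0.027,-0.0204,0,0,0,0],
    [-0.027,-0.0204,0,0,0,0],
    [-0.027,-0.0204,0,0,0,0],
    [-0.027,-0.0204,0,0,0,0],
    [-0.027,-0.0204,0,0,0,0],
    [-0.027,-0.0204,0,0,0,0],
    [-0.027,-0.0204,0,0,0,0],
    [-0.027,-0.0204,0,0,0,0],
    [-0.027,-0.0204,0,0,0,0],
    [-0.027,-0.0204,0,0,0,0],
    [-0.027,-0.0204,0,0,0,0]
  ],
  "fingers": 0
}}

```text
clock: 1.68
eef_pos: [366.1, -91.4, 231.6]
tcp_rot: [-3.141, -0.001, -1.236]
contact_force: [0.2, -1.4, -0.1]
opening: -0.002
```

>>> {"name": "arm_command", "arguments": {
  "targets": [
    [-0.027,-0.0204,0,0,0,0],
    [-0.027,-0.0204,0,0,0,0],
    [-0.027,-0.0204,0,0,0,0],
    [-0.027,-0.0204,0,0,0,0],
    [-0.027,-0.0204,0,0,0,0],
    [-0.027,-0.0204,0,0,0,0],
    [-0.027,-0.0204,0,0,0,0],
    [-0.027,-0.0204,0,0,0,0],
    [-0.027,-0.0204,0,0,0,0],
    [-0.027,-0.0204,0,0,0,0],
    [-0.027,-0.0204,0,0,0,0],
    [-0.027,-0.0204,0,0,0,0],
    [-0.027,-0.0204,0,0,0,0],
    [-0.02,-0.014,0,0,0,0],
    [-0.01,-0.007,0,0,0,0],
    [0,0,0,0,0,0]
  ]
}}

```text
clock: 3.02
eef_pos: [511.3, 362.9, 230.9]
tcp_rot: [-3.141, 0.0, -1.234]
contact_force: [0.1, -0.9, -0.1]
opening: -0.002
```

Run:
```python
from rig import r
from h import *
f=r.grab_frame("wrist");cv2.imwrite("pics/w1.png",f["image"])
s=r.sense();print(s["clock"],s["eef_pos"],s["tcp_rot"],s["contact_force"],s["opening"],s["qpos"],delta(s,[512.5,385.5,50])); print(proj(f,[512.9,385.5,22.4]))
```

```text
3.0667 [510.71233806 361.24226345 230.80873906] [ 3.14077882e+00 -4.50259983e-04 -1.23460263e+00] [0.00464776 0.16700432 0.5141533 ] 3.6452230584615295e-05 [ 6.13346046e-01  3.54760756e-01  1.63193263e+00 -2.29914413e-04
  1.15580524e+00  1.84804166e+00] [-22.3913859   -9.83725635 180.79072947]
(np.float64(301.57059613221514), np.float64(195.75283353495792))
```

View pics/w1.png

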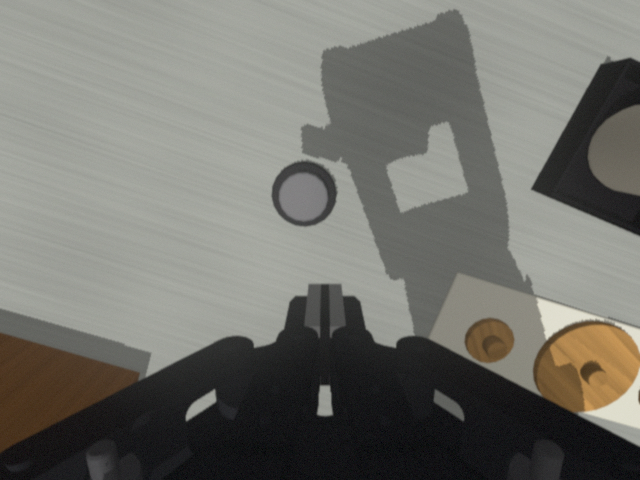

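The wrist view shows the cap at (303,196), against a predicted (301.6,195.8), so the measurement agrees to about 1 mm. Moving over it and going down.

>>> {"name": "arm_command", "arguments": {
  "targets": [
    [-0.012,-0.005,0.01,0,0,0],
    [-0.01,-0.005,0.025,0,0,0],
    [0,0,0.03,0,0,0],
    [0,0,0.03,0,0,0],
    [0,0,0.03,0,0,0],
    [0,0,0.025,0,0,0],
    [0,0,0.02,0,0,0],
    [0,0,0.011,0,0,0],
    [0,0,0,0,0,0],
    [0,0,0,0,0,0],
    [0,0,0,0,0,0]
  ]
}}

```text
clock: 3.98
eef_pos: [514.0, 385.3, 51.7]
tcp_rot: [-3.14, 0.001, -1.236]
contact_force: [0.1, -0.3, 1.0]
opening: 0.005
```

Run:
```python
from rig import r
from h import *
f=r.grab_frame("scene");cv2.imwrite("pics/s2.png",cv2.resize(f["image"][200:400,400:640],None,fx=3,fy=3))
s=r.sense();print(s["clock"],s["eef_pos"],s["contact_force"],delta(s,[512.5,385.5,22]))
```

```text
4.0333 [514.13974094 385.45890871  51.9362666 ] [0.01507259 1.02151737 0.77118596] [-0.55546059  1.60619772 29.93295991]
```

View pics/s2.png

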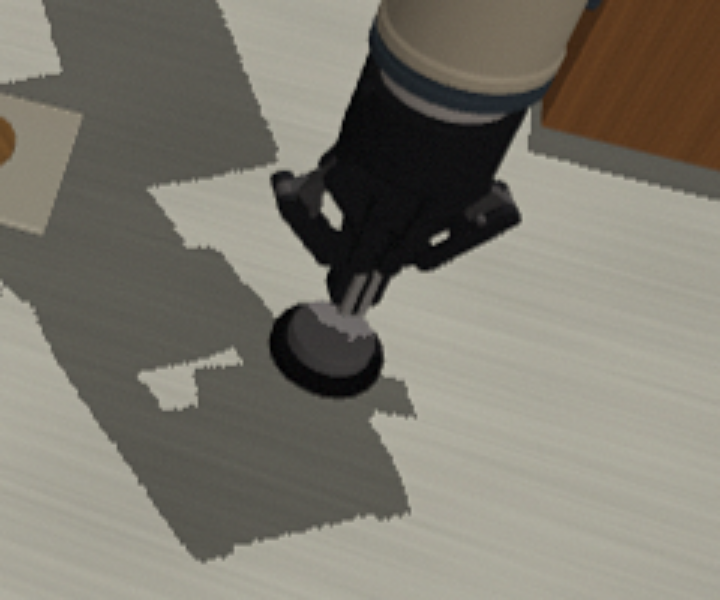

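The fingertips hang just above the cap, near (360,310) in the crop. I'll come down to it and press gently.

>>> {"name": "arm_command", "arguments": {
  "targets": [
    [0,0.001,0.01,0,0,0],
    [0,0,0.01,0,0,0],
    [0,0,0.005,0,0,0],
    [0,0,0.003,0,0,0],
    [0,0,0.002,0,0,0],
    [0,0,0.002,0,0,0],
    [0,0,0.001,0,0,0],
    [0,0,0,0,0,0],
    [0,0,0,0,0,0]
  ]
}}

```text
clock: 4.78
eef_pos: [512.1, 384.5, 17.4]
tcp_rot: [3.141, -0.0, -1.236]
contact_force: [-2.5, -2.2, 4.5]
opening: -0.001
```

>>> {"name": "arm_command", "arguments": {
  "targets": [
    [0,0,0.002,0,0,0],
    [0,0,0,0,0,0],
    [0,0,0,0,0,0]
  ]
}}

```text
clock: 5.03
eef_pos: [512.5, 384.8, 16.1]
tcp_rot: [-3.141, 0.0, -1.236]
contact_force: [-4.1, -2.3, 9.6]
opening: -0.003
```

>>> {"name": "arm_command", "arguments": {
  "targets": [
    [0,0,0.002,0,0,0],
    [0,0,0,0,0,0],
    [0,0,0,0,0,0]
  ]
}}

```text
clock: 5.28
eef_pos: [512.5, 384.9, 15.7]
tcp_rot: [-3.141, 0.0, -1.236]
contact_force: [-8.8, -7.2, 26.3]
opening: -0.0
```

The force rose to 26 N with only 0.4 mm more travel, so the button is on its hard stop. Releasing straight up.

>>> {"name": "arm_command", "arguments": {
  "targets": [
    [0,0,0,0,0,0],
    [0,0,-0.006,0,0,0],
    [0,0,-0.015,0,0,0],
    [0,0,-0.025,0,0,0],
    [0,0,-0.035,0,0,0],
    [0,0,-0.035,0,0,0],
    [0,0,-0.035,0,0,0],
    [0,0,-0.03,0,0,0],
    [0,0,-0.02,0,0,0],
    [0,0,-0.01,0,0,0],
    [0,0,0,0,0,0],
    [0,0,0,0,0,0]
  ]
}}

```text
clock: 6.28
eef_pos: [512.3, 384.7, 223.6]
tcp_rot: [-3.141, 0.0, -1.236]
contact_force: [-0.9, -0.5, -1.0]
opening: 0.001
```

Run:
```python
from rig import r
from h import *
f=r.grab_frame("scene");cv2.imwrite("pics/s3.png",cv2.resize(f["image"][200:400,400:640],None,fx=3,fy=3))
s=r.sense();print(s["clock"],s["eef_pos"],s["contact_force"],delta(s,[657.4,106.3,225]))
```

```text
6.3333 [511.72052215 384.27228406 222.63832547] [ 0.80867428 -0.60186481 -0.30986196] [310.40828327 -46.24096189  -2.26927332]
```

View pics/s3.png

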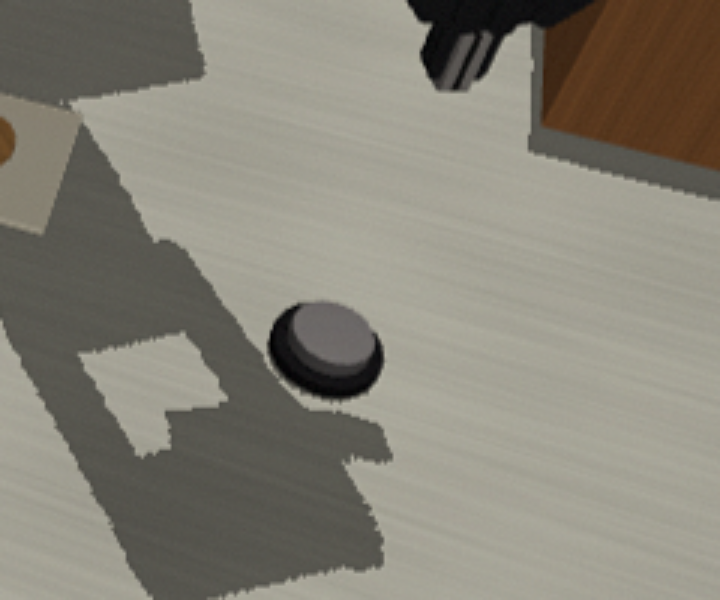

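The button has sprung back up, with the cap at (333,332) in the crop. Next, above the open jar.

>>> {"name": "arm_command", "arguments": {
  "targets": [
    [0.015,-0.002,0,0,0,0],
    [0.028,-0.004,0,0,0,0],
    [0.03,-0.005,0,0,0,0],
    [0.03,-0.005,0,0,0,0],
    [0.03,-0.005,0,0,0,0],
    [0.03,-0.005,0,0,0,0],
    [0.03,-0.005,0,0,0,0],
    [0.03,-0.005,0,0,0,0],
    [0.03,-0.004,0,0,0,0],
    [0.028,-0.004,0,0,0,0],
    [0.02,-0.002,0,0,0,0],
    [0.01,0,0,0,0,0],
    [0,0,0,0,0,0],
    [0,0,0,0,0,0],
    [0,0,0,0,0,0]
  ]
}}

```text
clock: 7.58
eef_pos: [657.2, 106.9, 223.6]
tcp_rot: [3.141, 0.001, -1.236]
contact_force: [0.2, 0.2, 0.3]
opening: 0.0
```

Run:
```python
from rig import r
from h import *
f=r.grab_frame("wrist");cv2.imwrite("pics/w4.png",f["image"])
s=r.sense();print(s["clock"],s["eef_pos"],s["contact_force"],delta(s,[657.4,106.3,128]),proj(f,[657.4,106.3,92]))
```

```text
7.6333 [657.22005803 107.1440385  223.89833642] [ 0.10788189 -0.04038622 -0.97136161] [9.02943889e-01 4.22965919e-02 9.58979594e+01] (np.float64(324.03234930550593), np.float64(224.62937722241406))
```

View pics/w4.png

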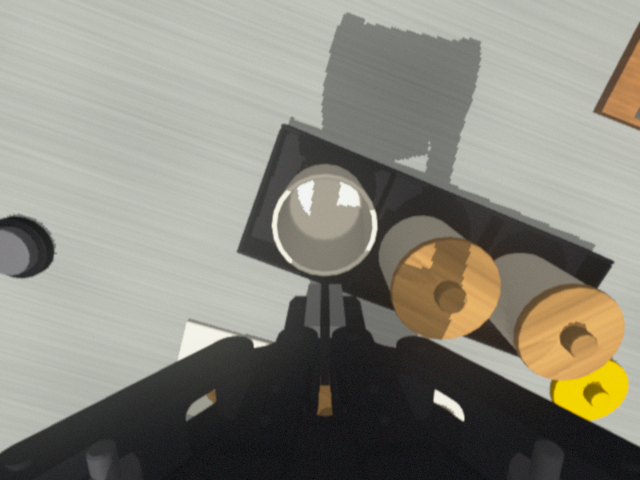

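The jar mouth is centred at (325,224.5), against a predicted (324,224.6). Descending to about 36 mm above it, then holding.

>>> {"name": "arm_command", "arguments": {
  "targets": [
    [0.001,0,0.01,0,0,0],
    [0,0,0.02,0,0,0],
    [0,0,0.025,0,0,0],
    [0,0,0.02,0,0,0],
    [0,0,0.012,0,0,0],
    [0,0,0.007,0,0,0],
    [0,0,0.002,0,0,0],
    [0,0,0,0,0,0],
    [0,0,0,0,0,0],
    [0,0,0,0,0,0],
    [0,0,0,0,0,0],
    [0,0,0,0,0,0]
  ]
}}

```text
clock: 8.63
eef_pos: [658.6, 105.1, 129.1]
tcp_rot: [-3.14, -0.0, -1.236]
contact_force: [-0.4, 0.6, -0.2]
opening: -0.002
```

>>> {"name": "arm_command", "arguments": {
  "targets": [
    [0,0,0,0,0,0],
    [0,0,0,0,0,0],
    [0,0,0,0,0,0],
    [0,0,0,0,0,0],
    [0,0,0,0,0,0],
    [0,0,0,0,0,0],
    [0,0,0,0,0,0],
    [0,0,0,0,0,0],
    [0,0,0,0,0,0],
    [0,0,0,0,0,0],
    [0,0,0,0,0,0],
    [0,0,0,0,0,0],
    [0,0,0,0,0,0],
    [0,0,0,0,0,0],
    [0,0,0,0,0,0],
    [0,0,0,0,0,0],
    [0,0,0,0,0,0],
    [0,0,0,0,0,0]
  ]
}}

```text
clock: 10.13
eef_pos: [658.2, 105.1, 128.3]
tcp_rot: [3.142, 0.0, -1.236]
contact_force: [0.4, -0.3, 0.0]
opening: 0.004
```

>>> {"name": "arm_command", "arguments": {
  "targets": [
    [0,0,0,0,0,0],
    [0,0,0,0,0,0],
    [0,0,0,0,0,0],
    [0,0,0,0,0,0],
    [0,0,0,0,0,0],
    [0,0,0,0,0,0],
    [0,0,0,0,0,0],
    [0,0,0,0,0,0],
    [0,0,0,0,0,0],
    [0,0,0,0,0,0],
    [0,0,0,0,0,0],
    [0,0,0,0,0,0],
    [0,0,0,0,0,0],
    [0,0,0,0,0,0],
    [0,0,0,0,0,0],
    [0,0,0,0,0,0],
    [0,0,0,0,0,0],
    [0,0,0,0,0,0]
  ]
}}

```text
clock: 11.63
eef_pos: [658.2, 105.1, 128.3]
tcp_rot: [3.142, 0.0, -1.236]
contact_force: [-0.1, 0.5, -0.3]
opening: -0.003
```

Run:
```python
from rig import r
from h import *
f=r.grab_frame("scene");g=r.grab_frame("wrist");cv2.imwrite("pics/s5.png",cv2.hconcat([cv2.resize(f["image"][180:360,200:440],(400,300)),cv2.resize(g["image"],(400,300))]))
s=r.sense();print(s["clock"],s["eef_pos"],s["contact_force"],delta(s,[438.5,-93.2,225]))
```

```text
11.7333 [658.2195287  105.10618904 128.29738143] [-0.89075633  0.23443043  0.0308623 ] [115.10585767 272.67435999 -96.70960281]
```

View pics/s5.png

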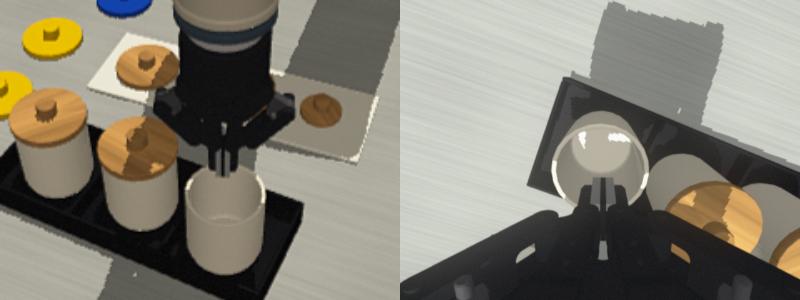

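The fingertips sit over the middle of the open mouth and held still for over 3 s. Next: up, across at height, then the medium lid.

>>> {"name": "arm_command", "arguments": {
  "targets": [
    [0,0,-0.01,0,0,0],
    [0,0,-0.025,0,0,0],
    [0,0,-0.03,0,0,0],
    [0,0,-0.022,0,0,0],
    [0,0,-0.01,0,0,0],
    [0.005,0.012,0,0,0,0],
    [0.01,0.024,0,0,0,0],
    [0.012,0.028,0,0,0,0],
    [0.012,0.028,0,0,0,0],
    [0.012,0.028,0,0,0,0],
    [0.012,0.028,0,0,0,0],
    [0.012,0.028,0,0,0,0],
    [0.012,0.028,0,0,0,0],
    [0.012,0.028,0,0,0,0],
    [0.01,0.024,0,0,0,0],
    [0.004,0.012,0,0,0,0],
    [0.002,0.005,0,0,0,0],
    [0,0,0,0,0,0],
    [0,0,0,0,0,0],
    [0,0,0,0,0,0]
  ]
}}

```text
clock: 13.4
eef_pos: [439.2, -92.7, 225.4]
tcp_rot: [-3.141, -0.0, -1.235]
contact_force: [-0.6, 0.2, 0.1]
opening: 0.001
```

Run:
```python
from rig import r
from h import *
f=r.grab_frame("wrist");cv2.imwrite("pics/w6.png",f["image"])
s=r.sense();print(s["clock"],s["eef_pos"],s["contact_force"],delta(s,[438.5,-93.2,67]),proj(f,[438.5,-93.2,31]))
```

```text
13.45 [439.11141245 -92.61455782 225.28406768] [-0.22711334 -0.30962784  0.62918385] [  0.35801374   0.83204633 158.28373945] (np.float64(323.58494435945505), np.float64(209.05426095119387))
```

View pics/w6.png

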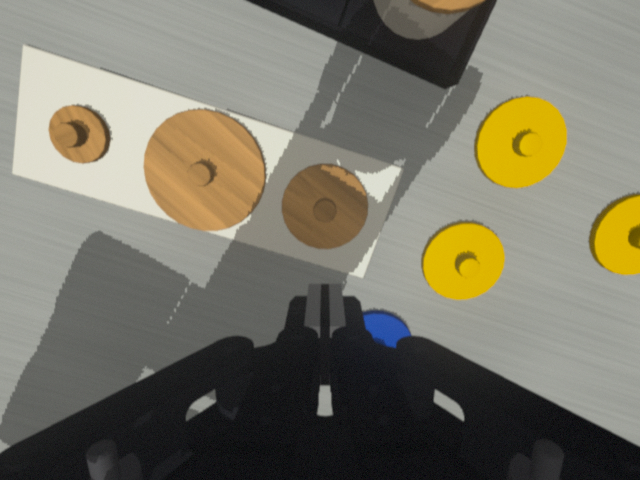

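The medium lid's knob is at (325,209), against a predicted (323.6,209). It is the middle of the three wooden lids by size. Descending to about 36 mm above the knob and holding.

>>> {"name": "arm_command", "arguments": {
  "targets": [
    [0,0.001,0.01,0,0,0],
    [0,0,0.022,0,0,0],
    [0,0,0.03,0,0,0],
    [0,0,0.03,0,0,0],
    [0,0,0.028,0,0,0],
    [0,0,0.018,0,0,0],
    [0,0,0.012,0,0,0],
    [0,0,0.006,0,0,0],
    [0,0,0.002,0,0,0],
    [0,0,0,0,0,0],
    [0,0,0,0,0,0],
    [0,0,0,0,0,0]
  ]
}}

```text
clock: 14.45
eef_pos: [437.9, -93.6, 68.0]
tcp_rot: [-3.14, -0.001, -1.236]
contact_force: [0.8, 0.6, 0.3]
opening: 0.003
```

>>> {"name": "arm_command", "arguments": {
  "targets": [
    [0,0,0,0,0,0],
    [0,0,0,0,0,0],
    [0,0,0,0,0,0],
    [0,0,0,0,0,0],
    [0,0,0,0,0,0],
    [0,0,0,0,0,0],
    [0,0,0,0,0,0],
    [0,0,0,0,0,0],
    [0,0,0,0,0,0],
    [0,0,0,0,0,0],
    [0,0,0,0,0,0],
    [0,0,0,0,0,0],
    [0,0,0,0,0,0],
    [0,0,0,0,0,0],
    [0,0,0,0,0,0],
    [0,0,0,0,0,0],
    [0,0,0,0,0,0],
    [0,0,0,0,0,0]
  ]
}}

```text
clock: 15.95
eef_pos: [437.2, -93.5, 67.3]
tcp_rot: [3.142, 0.0, -1.236]
contact_force: [0.5, 0.1, 1.1]
opening: 0.003
```

>>> {"name": "arm_command", "arguments": {
  "targets": [
    [0,0,0,0,0,0],
    [0,0,0,0,0,0],
    [0,0,0,0,0,0],
    [0,0,0,0,0,0],
    [0,0,0,0,0,0],
    [0,0,0,0,0,0],
    [0,0,0,0,0,0],
    [0,0,0,0,0,0],
    [0,0,0,0,0,0],
    [0,0,0,0,0,0],
    [0,0,0,0,0,0],
    [0,0,0,0,0,0],
    [0,0,0,0,0,0],
    [0,0,0,0,0,0],
    [0,0,0,0,0,0],
    [0,0,0,0,0,0],
    [0,0,0,0,0,0],
    [0,0,0,0,0,0]
  ]
}}

```text
clock: 17.45
eef_pos: [437.2, -93.5, 67.3]
tcp_rot: [-3.142, -0.0, -1.236]
contact_force: [0.3, 0.6, 1.0]
opening: -0.0
```

Run:
```python
from rig import r
from h import *
f=r.grab_frame("scene");g=r.grab_frame("wrist");cv2.imwrite("pics/s7.png",cv2.hconcat([cv2.resize(f["image"][130:340,180:460],(400,300)),cv2.resize(g["image"],(400,300))]))
s=r.sense();print(s["clock"],s["eef_pos"],s["contact_force"],s["qvel"])
```

```text
17.55 [437.23449736 -93.54644059  67.28373593] [ 0.06924094 -0.35706843 -0.80954613] [ 4.80714494e-04  1.80753858e-04 -7.42400584e-04  1.66070160e-03
  2.19537802e-03 -5.17342843e-05]
```

View pics/s7.png

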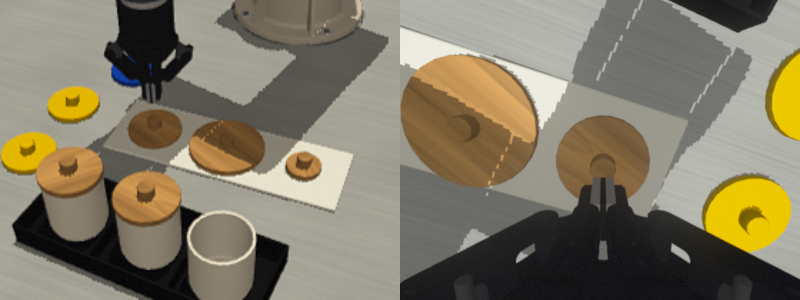

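The fingertips are still over the medium lid's knob. In the left view the tip is at (152,100) with the knob at (154,118) below it. Nothing has moved, so I'm handing in.

```bash
python3 -c "
from rig import r
print(r.sign_off())"
```

```text
the job is handed in; nothing more can be done
None
```

I pressed the call button, pointed at the open jar, then at the medium spare lid, and handed in at about 17.6 s while still pointing there. The sign-off gave no verdict.

- **Button:** I pressed it until it hit its stop, where the force reached 26 N with almost no further travel. It sprang back when I let go.
- **Open jar:** I held the fingertips still for about 3 s, roughly 37 mm above the middle of its mouth.
- **Medium lid:** I held the fingertips still for about 3 s, roughly 37 mm above its knob, and stayed there to finish.

**Last checks:**
- The wrist pictures agreed with the two-camera measurements to within about 1.5 pixels.
- The contact force was near zero, and I saw no jar or lid moved or touched.
- The lids' measured diameters came out about 3 mm under the stated sizes (49, 81 and 111 mm), which still clearly tells the three apart.
- No check failed or disagreed.

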